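Shut the tea caddy and tighten its clutch handle to the first click

ROBOT

A 6-joint arm with a two-finger parallel gripper is mounted at the origin on the work surface. World frame = base frame: x ahead of the robot, y to its left, z up, the work surface at z = 0. Lengths are in m, angles in rad, forces in N, time in s.
With the tool pointing down it reaches from about 0.4 to 0.825 m from the base axis. Payload 7 kg.
Tool frame: the origin (TCP) lies on the centre line of the jaws, within the pads' length; the fingertips stand 14 mm ahead of it and the grasp point (between the pads) lies 5 mm behind it; z points along the fingers, y is the line along which they close (so a half turn about z gives the same grasp; the last joint's range is limited). The gripper opens to 88 mm and grips with 3 to 60 N. Pads are 19 mm wide; open, the fingers measure 130 mm over their backs; the gripper's body (78 mm by 193 mm) begins 47 mm behind the grasp point.
Start: joints at [1.556, 0.359, 0.012, 0, -1.224, -0.288], TCP at [0.201, 0.644, 0.241] pointing down, gripper open.
Joint ranges: [-3.07, 3.07], [-1.43, 2.12], [-1.02, 1.25], [-3.03, 1.67], [-3.05, -0], [-3.03, 3.03]. Speed limits (rad/s): [2.39, 2.39, 3.01, 3.14, 3.14, 3.14].

INTERFACE

Orientations are given as [roll, pitch, yaw] about the fixed x, y, z axes, in that order (R = Rz(yaw) Ry(pitch) Rx(roll)).
In Python, from station import arm gives the robot as it stands.
- The arm moves only by the tool move_arm, never from a script. Its argument "rows" is a list of rows, each an object with "translation": the shift along the tool's x, y, z in cm, a list of three; "rot": the turn, a rotation vector about the tool's x, y, z in degrees, a list of three; "hand": the closure, from 0 (fully open) to 1 (shut). A call has 1 to 8 rows; each row is the pose to reach, as a shift and turn from the pose commanded when the call began, along the tool's axes at that moment; what a row does not reach only later rows make up. A row lasts 1/12 s, in which the tool goes at most 41.7 mm and 7.16 degrees, less where a joint would pass 70% of its speed; a pose out of reach is approached as far as the arm can. A call with a gripper value outside its range is refused whole. The fingers move at their own pace and stop on an object; "squeeze" is the grip in N (left out, the last holds). Time passes only in rows, so rows that repeat a pose let the fingers close. It gives the time, the measured TCP pose, the force, the opening and the grip force at its end, in the units of the state.
- arm.get_state(): the state, without advancing time (a new reading comes with each control period).
- arm.grab_frame(name): name is "scene" or "top" or "wrist"; returns (picture, depth): 400x640x3 uint8, red, green, blue; 400x640 float32, m along the optical axis (not along the pixel's ray), 0 where there is no reading.
- arm.camera_params(name): a dict with "vfov" (degrees; the focal length in pixels is half the picture's height over the tangent of half this angle, whatever the lens; pixels are square), "cx", "cy" (the principal point, pixels), "position" and "orientation" of the camera in the world; the wrist camera has in their place "tool_from_camera" (4x4, takes a point from camera to tool coordinates, whose origin is the TCP and whose axes are the flange's). Camera axes: x right, y down, z forward; pixel columns grow to the right and rows downward; lengths in m; the calibration is good to about 2 mm. A picture is of the moment at which its call begins: read the wrist's pose just before it. camera_params takes no time and is no camera call.
- arm.job_done(): hands the job in; it is judged then, once.
Trained networks look in the newest picture that a camera, given by its name, has taken for a name from the list of things; names that differ only in an ending like _2 or _b are one class to them, and where a whole thing is asked for, a point or a joint stands for the part that bears it (a point fixed in the world has none). Each returns a list of dicts, best first, with "p" (0 to 1); they miss things now and then, are a little off and sometimes report something else, mostly with a low value. They report only what shows in the picture. A call takes as long as a camera call.
- arm.search_frame(label, camera): "point" ([x, y, z] in m, in the coordinates of the camera as it stood for that picture, good to about 4 mm: the middle of the surface that is visible of it).
- arm.pinpoint(label, camera): "point" ([x, y, z] in m, in the coordinates of the camera as it stood for that picture, good to about 4 mm: a listed point, or the origin of a listed thing).
The state is a dict: "t": time; "q": joint angles; "qd": joint speeds; "joint_efforts": joint torques, N m; "eef_pos": TCP position; "ee_rot": TCP orientation; "force": force on the tool from outside, world axes, zero at the start; "moment": the same for the moment, N m; "width": finger opening in m; "gripper_force": force on a finger pad.
Only numpy, scipy, OpenCV 4.12 (cv2) and the standard library are available. Lean on these libraries where they do the work, as an engineer would, in place of code of your own. Each camera call takes 0.05 s, during which the arm holds its last target. There are 200 camera calls.

TASK

The lid of the steel tea caddy stands open. Shut the lid fully, then turn the wing handle on it clockwise (seen from above) until its slip clutch gives the first click, and stop there: a second click is too tight. Let go, and leave the other things on the counter where they are.

Things in the scene. Friction and masses are not known exactly. Their poses are not given: they have to be found in the camera images.
- caddy: square tea caddy of plain aluminium, 170 x 170 mm, 110 mm high, open on top, holding paper sachets; fixed to the counter. Origin: centre of its underside, on the counter. x axis: from the lid's free edge towards its hinge (away from the robot at yaw 0); z up. The lid's hinge line lies 89 mm along +x from the centre, 110 mm up, parallel to y.
- lid (a joint): opening of the caddy's lid, rad: 0 = fully shut (flat on the rim), grows as its free edge rises, at most 1.3; starts at 0.7 to 1.1. Stiff hinge: the lid stays where it is left; a push of a few N, down from above on its outer face near the free edge, closes it. Steel plate 178 x 178 mm, 10 mm thick, bearing the collar and wing handle at its middle; shut, its outer face is 120 mm above the counter.
- lid_edge (a point): a point on the lid's outer face, midway along its free edge and 18 mm in from the edge, 160 mm from the hinge; a good place to push. Its z axis is the outward normal of the lid's outer face, its x axis points to the hinge. The collar's dark ring begins 25 mm nearer the hinge.
- lid_hinge (a point): middle of the lid's hinge line, at the level of the rim; the lid's underside passes through it. Its axes turn with the lid: y along the hinge, z the lid's outward normal.
- wing (a joint): turn of the wing handle relative to the collar, rad, growing clockwise seen from above: free play, turned easily (0.03 N m), starting at 0.05 to 0.5. At 0.9 the play is taken up and the handle pushes the collar. When the clutch clicks the collar jumps ahead, so this falls by up to 0.26 at once and the handle goes slack. The handle stays where it is left.
- collar (a joint): the slip clutch: angle of the round steel collar under the wing handle (80 mm across, 12 mm high, a 12 mm wide tab sticking out 18 mm on one side), rad, growing clockwise; starts at 0. Pushed by the handle it resists like a spring, most (0.24 N m) at 0.13; at 0.26 it gives way and snaps on by itself to 0.52, one notch: the first click. A second goes to 1.05. Let go before 0.26, it springs back.
- wing_grip (a point): grip point of the wing handle, on its turning axis, 50 mm above the lid's outer face, 12 mm below the bar's top. The handle is an upright black bar 90 mm long (this point's x axis), 18 mm thick (y), 34 mm high, on a disc 52 mm across and 6 mm high; a white tick on top marks one end. Lid shut: z points up, the bar's foot is 148 mm and its top 182 mm above the counter.
- mug: white ceramic mug, 84 mm across, 95 mm high, handle to its +y; origin: centre of its underside. Bystander.
- jar: glass jar with a brass-coloured lid, 90 mm across, 130 mm high; origin: centre of its underside. Bystander.
- spoon: round spoon with a wooden handle, 170 mm long, lying flat; its x axis runs along it. Bystander.

How it is judged:
On the way, in this order (a step that is already met when the one before it is completed fails the run):
1. the lid is fully shut (value of joint lid below 0.05 rad), for 0.2 s.
2. the clutch has given its first click, with the lid shut (value of joint lid below 0.05 rad and value of joint collar above 0.4 rad), for 0.1 s.
At the end, for the whole second after the job is handed in: the lid is shut (within 0.05 rad) and the clutch collar rests one notch on, at its first click (0.52 rad, within 0.4 to 0.65) (all of step 2 and value of joint collar below 0.65 rad); the robot touches nothing.
It fails at once if the clutch is turned to its second click (collar above 0.8 rad) (value of joint collar above 0.8 rad).
It fails at once if the mug, the jar or the spoon is moved by more than 30 mm (distance of any of mug, jar, spoon from where it was at the start of the episode above 0.03 m).
It also fails if it takes over 58 s, if anything falls off the work surface, if the arm or the gripper's body presses on something with over 40 N, if the wrist force passes 120 N, or if a joint passes its speed limit or range.

## Working session

There is one attempt and no reset: what is moved stays moved. The work goes in short steps, Python scripts to look and compute and a tool call to move; the robot and the scene stay as the last step left them, time stands still between calls to the robot, and variables do not carry over. Pictures are saved under pics/ and viewed, at most 10 in all, crops included, and the job is handed in when it is done.

Besides the shell and the picture viewer there is one more tool, called after "Request:" in YAML: its name, and indented under it one key for each argument. move_arm: Moves the arm, as the interface text tells. Its arguments: {"type":"object","properties":{"rows":{"type":"array","items":{"type":"object","properties":{"translation":{"type":"array","items":{"type":"number"}},"rot":{"type":"array","items":{"type":"number"}},"hand":{"type":"number"}}}},"squeeze":{"type":"number"}},"required":["rows"]}

```bash
mkdir -p pics; cat > h.py <<'E'
import numpy as np, cv2
from scipy.spatial.transform import Rotation as R
from station import arm
def T(cam,st=None):
    p=arm.camera_params(cam); M=np.eye(4)
    if 'tool_from_camera' in p:
        st=st or arm.get_state(); M[:3,:3]=rot(st['ee_rot']); M[:3,3]=st['eef_pos']
        return M@np.array(p['tool_from_camera'])
    o=np.array(p['orientation'])
    M[:3,:3]=o if o.shape==(3,3) else (R.from_euler('xyz',o).as_matrix() if o.size==3 else R.from_quat(o).as_matrix())
    M[:3,3]=p['position']; return M
def rot(e):
    e=np.array(e); return e if e.shape==(3,3) else R.from_euler('xyz',e).as_matrix()
def w(M,p): return (M@np.r_[p,1])[:3]
def cloud(cam,d,M):
    p=arm.camera_params(cam); f=200/np.tan(np.radians(p['vfov'])/2)
    v,u=np.mgrid[:400,:640]
    P=np.stack([(u-p['cx'])/f*d,(v-p['cy'])/f*d,d],-1)
    return P@M[:3,:3].T+M[:3,3]
E
python3 - <<'E'
from h import *
print(arm.get_state()); 
for c in['scene','top','wrist']:print(arm.camera_params(c))
for c in['scene','top']:
    im,d=arm.grab_frame(c); cv2.imwrite(f'pics/{c}0.png',im[:,:,::-1]); np.save(c,d)
    M=T(c)
    for l in['caddy','lid_edge','lid_hinge','wing_grip','mug','jar','spoon']:
        print(c,l,[(np.round(w(M,r['point']),3),round(r['p'],2)) for r in arm.pinpoint(l,c)[:2]])
E
```

```text
{'t': 0.0, 'q': array([ 1.55608621e+00,  3.59364682e-01,  1.10507822e-02, -3.44628887e-04,
       -1.22409327e+00, -2.88117307e-01]), 'qd': array([ 3.79462335e-05,  6.22690701e-04,  4.78427688e-04, -7.04896414e-04,
       -3.33990340e-04,  1.70374789e-03]), 'joint_efforts': array([ 5.02512721e-04, -5.82715523e+01,  2.93049198e+01,  6.99704692e+00,
        6.81616933e-03, -1.63081031e-04]), 'eef_pos': array([0.20117427, 0.64383254, 0.23963451]), 'ee_rot': array([ 3.13995615e+00, -1.47139833e-04, -3.02944670e-01]), 'force': array([ 0.19565276,  0.13070612, -0.12880939]), 'moment': array([-0.03598705,  0.02846091,  0.0020949 ]), 'gripper_force': 0.0, 'width': 0.08739781858452232}
{'vfov': 52.5229747033066, 'cx': 324.3780894431647, 'cy': 198.09198659904146, 'position': array([ 1.60526113, -0.17015211,  0.81114912]), 'orientation': array([-2.14167919, -0.02134506,  1.40519998])}
{'vfov': 53.47800987890842, 'cx': 317.5639992518285, 'cy': 199.53649517992852, 'position': array([0.49017173, 0.02193508, 1.12274817]), 'orientation': array([-3.09070008, -0.03026768, -1.56548869])}
{'vfov': 58.66
[... 537 characters left out ...]
array([0.545, 0.06 , 0.257]), 0.96)]
scene lid_hinge [(array([0.613, 0.079, 0.11 ]), 0.82)]
scene wing_grip [(array([0.611, 0.078, 0.214]), 0.64), (array([ 0.44 , -0.367, -0.   ]), 0.28)]
scene mug [(array([ 0.444, -0.369, -0.001]), 0.69)]
scene jar [(array([ 0.468,  0.4  , -0.001]), 0.88), (array([0.546, 0.06 , 0.252]), 0.56)]
scene spoon [(array([0.611, 0.334, 0.005]), 0.52)]
top caddy [(array([ 0.53 ,  0.049, -0.005]), 0.96)]
top lid_edge [(array([0.548, 0.057, 0.251]), 0.65)]
top lid_hinge [(array([0.612, 0.08 , 0.107]), 0.69)]
top wing_grip [(array([0.615, 0.076, 0.212]), 0.86)]
top mug []
top jar [(array([ 0.466,  0.399, -0.002]), 0.97)]
top spoon [(array([0.61 , 0.335, 0.005]), 0.75)]
```

View pics/top0.png

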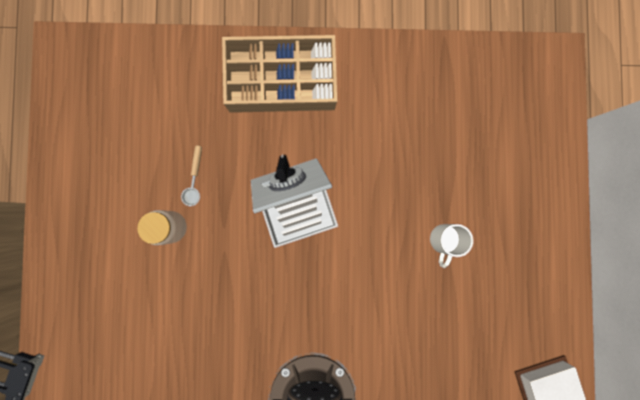

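View pics/scene0.png

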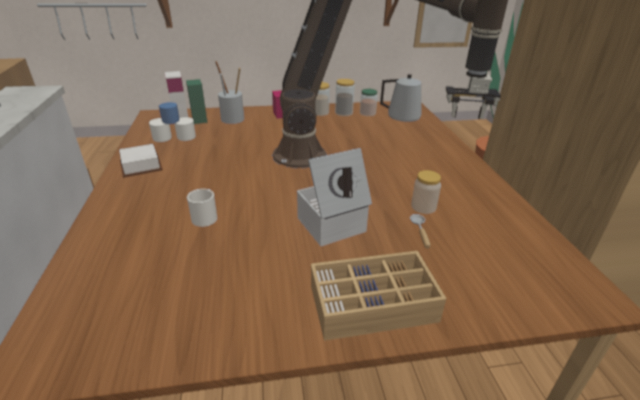

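```bash
cat >> h.py <<'E'
def move(pos,Rt,st=None):
    "shift cm and rotvec deg in tool axes from the present pose"
    st=st or arm.get_state(); A=rot(st['ee_rot'])
    return np.round(100*A.T@(np.array(pos)-st['eef_pos']),2), np.round(np.degrees(R.from_matrix(A.T@Rt).as_rotvec()),2)
def down(yaw,tilt=0):
    "tool down, x axis at yaw; tilt>0: fingers point forward(+x) and down"
    return R.from_euler('ZYX',[yaw,-tilt,np.pi]).as_matrix()
E
python3 - <<'E'
from h import *
for c in['top','scene']:
    P=cloud(c,np.load(c+'.npy'),T(c)).reshape(-1,3)
    h=np.array([.6125,.0795,.11]);phi=.34
    for it in range(4):
        x=np.array([np.cos(phi),np.sin(phi),0]); y=np.array([-x[1],x[0],0])
        u=(P-h)@x; v=(P-h)@y; z=P[:,2]-.11
        if it==0: th=1.06
        n=np.sin(th)*x+np.array([0,0,np.cos(th)]); e=-np.cos(th)*x+np.array([0,0,np.sin(th)])
        a=(P-h)@e; b=(P-h)@n
        k=(a>10e-3)&(a<.17)&(abs(v)<.08)&((abs(b-(0.01 if c=='top' else .01)))<.006)
        Q=P[k]; cen=Q.mean(0); nn=np.linalg.svd(Q-cen,full_matrices=False)[2][2]; nn*=np.sign(nn[2])
        phi=np.arctan2(nn[1],nn[0]); th=np.arctan2(np.hypot(*nn[:2]),nn[2])
    print(c,k.sum(),phi,th,((cen-h)@nn))
    k=(abs(a-.089)<.07)&(abs(v)<.06)&(b>.052)&(b<.075)
    q=np.c_[-(a[k]-.089),v[k]]; print(k.sum(),q.mean(0),b[k].mean())
    if k.sum()>5:print(np.linalg.svd(q-q.mean(0),full_matrices=False)[1:],np.ptp(q,axis=0))
print(down(-.303)-rot(arm.get_state()['ee_rot']))
# pre-push pose: TCP 14mm behind tips, clear of the lid
hx=np.array([np.cos(.34),np.sin(.34),0])
Rt=down(.34,.35); print('tool z',Rt[:,2])
h=np.array([.6125,.0795,.11]);th=1.06
n=np.sin(th)*hx+np.array([0,0,np.cos(th)]); e=-np.cos(th)*hx+np.array([0,0,np.sin(th)])
tip=h+.16*e+.01*n+.045*n; tcp=tip-.014*Rt[:,2]; print(tip,tcp,move(tcp,Rt),move(tcp+[0,0,.12],Rt))
E
```

```text
top 1280 0.32841899810628594 1.068777988394427 0.00986426539316037
154 [-0.01201744 -0.00266685] 0.05938935635803942
(array([0.34550136, 0.06737818]), array([[-0.97528742,  0.2209399 ],
       [-0.2209399 , -0.97528742]])) [0.08677824 0.03368762]
scene 1833 0.3303517684354453 1.0684071873678942 0.0089643630939839
194 [-0.00187451 -0.00327524] 0.05993827330695323
(array([0.35458343, 0.07562472]), array([[ 0.98253063, -0.18610092],
       [-0.18610092, -0.98253063]])) [0.08788775 0.03094877]
[[-5.70532830e-05 -1.82558510e-04  1.73992939e-05]
 [-1.82558756e-04  5.70533940e-05 -1.54183919e-05]
 [ 2.12054731e-05  9.52838654e-06 -2.70231282e-10]]
tool z [ 0.32326851  0.11435199 -0.93937271]
[0.58399112 0.06941536 0.27646484] [0.57946536 0.06781443 0.28961606] (array([53.29, 43.74, -4.91]), array([  6.44,  19.36, -36.45])) (array([ 53.29,  43.74, -16.91]), array([  6.44,  19.36, -36.45]))
```

```bash
cat >> h.py <<'E'
H=np.array([.6125,.0795,.11]); PHI=.329; HX=np.array([np.cos(PHI),np.sin(PHI),0])
def tcp_push(th,off=.01,tilt=.2,r=.16):
    Rt=down(PHI,tilt); n=np.sin(th)*HX+[0,0,np.cos(th)]; e=-np.cos(th)*HX+[0,0,np.sin(th)]
    return H+r*e+off*n-.014*Rt[:,2], Rt
E
python3 - <<'E'
from h import *
p,Rt=tcp_push(1.068,.055); print(p,move(p,Rt),move(p+[0,0,.1],Rt))
E
```

```text
[0.58251091 0.06926149 0.29042236] (array([53.54, 43.52, -4.99]), array([  3.62,  11.08, -36.08])) (array([ 53.53,  43.52, -14.99]), array([  3.62,  11.08, -36.08]))
```

Request:
move_arm:
  rows:
    - {"translation": [0,0,-4],"rot": [0,0,0],"hand": 1}
    - {"translation": [4,3,-7],"rot": [0,0,-5],"hand": 1}
    - {"translation": [7,6,-10],"rot": [0,0,-10],"hand": 1}
    - {"translation": [10,8.5,-12],"rot": [0,0,-15],"hand": 1}
    - {"translation": [13,11,-15],"rot": [0,0,-20],"hand": 1}
    - {"translation": [16,13.5,-15],"rot": [0,0,-25],"hand": 1}
    - {"translation": [19,16,-15],"rot": [0,0,-30],"hand": 1}
    - {"translation": [22,18,-15],"rot": [0,0,-36],"hand": 1}
  squeeze: 20

```text
t: 1.47
eef_pos: [0.3457, 0.4223, 0.3914]
ee_rot: [-3.139, -0.002, 0.33]
force: [1.2, 1.4, -0.5]
width: 0.0399
gripper_force: 0.0
```

```bash
python3 - <<'E'
from h import *
s=arm.get_state();print(s['t'],s['q'],s['eef_pos'],s['ee_rot'],s['width'])
p,Rt=tcp_push(1.068,.055); print(move(p+[0,0,.1],Rt))
E
```

```text
1.4667 [ 1.24406984e+00  8.01755238e-02 -1.29324191e-02  2.94350980e-04
 -1.47450127e+00  6.57138768e-01] [0.34573755 0.42231832 0.39138203] [-3.13924830e+00 -2.17889815e-03  3.30437564e-01] 0.039889203483135426
(array([1.094e+01, 4.108e+01, 2.000e-02]), array([-0.14, 11.33,  0.07]))
```

Request:
move_arm:
  rows:
    - {"translation": [1,4,0],"rot": [0,1.5,0],"hand": 1}
    - {"translation": [2,8,0],"rot": [0,3,0],"hand": 1}
    - {"translation": [3,12,0],"rot": [0,4.5,0],"hand": 1}
    - {"translation": [4,16,0],"rot": [0,6,0],"hand": 1}
    - {"translation": [5.5,20,0],"rot": [0,7.5,0],"hand": 1}
    - {"translation": [7,24,0],"rot": [0,9,0],"hand": 1}
    - {"translation": [8,28,0],"rot": [0,10,0],"hand": 1}
    - {"translation": [9,32,0],"rot": [0,11.3,0],"hand": 1}

```text
t: 2.13
eef_pos: [0.5327, 0.1485, 0.3899]
ee_rot: [3.141, -0.199, 0.326]
force: [1.5, 0.8, -1.0]
width: 0.0008
gripper_force: 0.0
```

```bash
python3 - <<'E'
from h import *
s=arm.get_state();print(s['q'])
p,Rt=tcp_push(1.068,.055); print(move(p+[0,0,.1],Rt),move(p,Rt))
E
```

```text
[ 0.67279977 -0.03189848 -0.1766897   0.07124609 -1.23937136  1.20709531]
(array([2.14, 9.1 , 0.38]), array([ 0.04,  0.06, -0.17])) (array([ 0.17,  9.1 , 10.18]), array([ 0.04,  0.06, -0.17]))
```

Request:
move_arm:
  rows:
    - {"translation": [1,3,0],"rot": [0,0,0],"hand": 1}
    - {"translation": [2,6.5,0],"rot": [0,0,0],"hand": 1}
    - {"translation": [2,9,0],"rot": [0,0,0],"hand": 1}
    - {"translation": [2,9,1],"rot": [0,0,0],"hand": 1}
    - {"translation": [1.5,9,3.5],"rot": [0,0,0],"hand": 1}
    - {"translation": [0.8,9,7],"rot": [0,0,0],"hand": 1}
    - {"translation": [0.2,9,10],"rot": [0,0,0],"hand": 1}
    - {"translation": [0.2,9,10],"rot": [0,0,0],"hand": 1}

```text
t: 2.8
eef_pos: [0.5778, 0.0712, 0.2849]
ee_rot: [-3.141, -0.187, 0.324]
force: [-1.8, -0.3, -1.9]
width: 0.0008
gripper_force: 0.0
```

```bash
python3 - <<'E'
from h import *
for th in[1.07,1,.9,.8,.7,.6,.5,.4,.3,.2,.1,0]:
    p,Rt=tcp_push(th,.01); print(th,*move(p,Rt))
im,d=arm.grab_frame('scene'); cv2.imwrite('pics/s1.png',cv2.resize(im[100:300,220:460,::-1],None,fx=3,fy=3))
E
```

```text
1.07 [-3.76  0.36  0.92] [-0.    0.74 -0.26]
1 [-4.84  0.36  1.23] [-0.    0.74 -0.26]
0.9 [-6.33  0.37  1.82] [-0.    0.74 -0.26]
0.8 [-7.76  0.38  2.54] [-0.    0.74 -0.26]
0.7 [-9.11  0.38  3.41] [-0.    0.74 -0.26]
0.6 [-10.36   0.39   4.41] [-0.    0.74 -0.26]
0.5 [-11.51   0.4    5.52] [-0.    0.74 -0.26]
0.4 [-12.54   0.4    6.75] [-0.    0.74 -0.26]
0.3 [-13.45   0.4    8.07] [-0.    0.74 -0.26]
0.2 [-14.22   0.41   9.48] [-0.    0.74 -0.26]
0.1 [-14.84   0.41  10.96] [-0.    0.74 -0.26]
0 [-15.31   0.41  12.49] [-0.    0.74 -0.26]
```

View pics/s1.png

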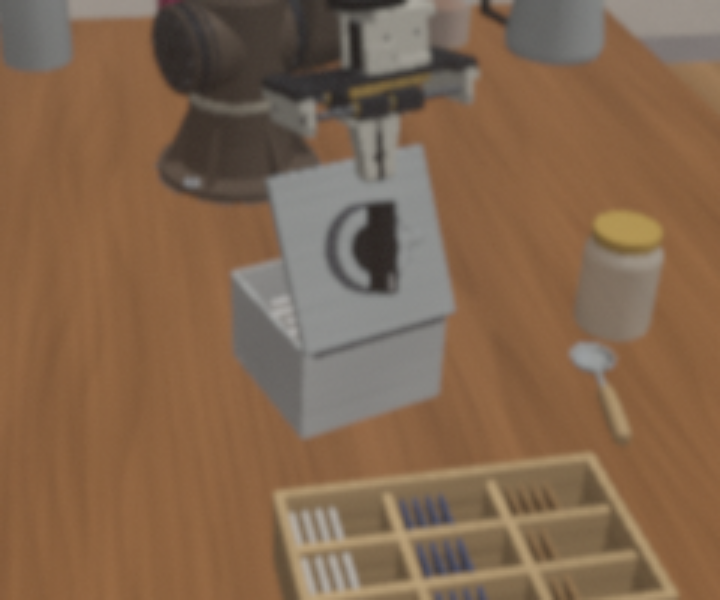

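The closed fingertips (crop 372,170) are in front of the lid's outer face, centred near the free edge. The bar's white tick is at the hinge end (392,283). Now I'll push along the arc.

Request:
move_arm:
  rows:
    - {"translation": [-2,0.3,0.5],"rot": [0,0,0],"hand": 1}
    - {"translation": [-3.8,0.4,0.9],"rot": [0,0.5,0],"hand": 1}
    - {"translation": [-4.8,0.4,1.2],"rot": [0,0.5,0],"hand": 1}
    - {"translation": [-6.3,0.4,1.8],"rot": [0,0.5,0],"hand": 1}
    - {"translation": [-7.8,0.4,2.5],"rot": [0,0.5,0],"hand": 1}
    - {"translation": [-9.1,0.4,3.4],"rot": [0,0.5,0],"hand": 1}
    - {"translation": [-10.4,0.4,4.4],"rot": [0,0.5,0],"hand": 1}
    - {"translation": [-11.5,0.4,5.5],"rot": [0,0.5,0],"hand": 1}

```text
t: 3.52
eef_pos: [0.4872, 0.0363, 0.2181]
ee_rot: [3.141, -0.211, 0.327]
force: [0.6, -0.4, 2.6]
width: 0.0006
gripper_force: 1.1
```

```bash
python3 - <<'E'
from h import *
for th in[.5,.4,.3,.2,.1,0]:
    p,Rt=tcp_push(th,.01); print(th,*move(p,Rt))
E
```

```text
0.5 [-0.76 -0.04  0.74] [ 0.04 -0.64 -0.14]
0.4 [-1.82 -0.04  1.95] [ 0.04 -0.64 -0.14]
0.3 [-2.75 -0.04  3.25] [ 0.04 -0.64 -0.14]
0.2 [-3.55 -0.03  4.63] [ 0.04 -0.64 -0.14]
0.1 [-4.21 -0.03  6.1 ] [ 0.04 -0.64 -0.14]
0 [-4.72 -0.03  7.61] [ 0.04 -0.64 -0.14]
```

Request:
move_arm:
  rows:
    - {"translation": [-0.5,0,0.6],"rot": [0,0,0],"hand": 1}
    - {"translation": [-1,0,1.2],"rot": [0,0,0],"hand": 1}
    - {"translation": [-2,0,2.5],"rot": [0,0,0],"hand": 1}
    - {"translation": [-2.4,0,3.2],"rot": [0,0,0],"hand": 1}
    - {"translation": [-2.8,0,3.9],"rot": [0,0,0],"hand": 1}
    - {"translation": [-3.1,0,4.6],"rot": [0,0,0],"hand": 1}
    - {"translation": [-3.4,0,5.3],"rot": [0,0,0],"hand": 1}
    - {"translation": [-3.4,0,5.3],"rot": [0,0,0],"hand": 1}

```text
t: 4.18
eef_pos: [0.4639, 0.0281, 0.1549]
ee_rot: [3.141, -0.204, 0.325]
force: [-0.9, -0.1, -0.3]
width: 0.0003
gripper_force: 0.0
```

```bash
python3 - <<'E'
from h import *
for th in[.1,0]:
    p,Rt=tcp_push(th,.01); print(th,*move(p,Rt))
E
```

```text
0.1 [-0.47 -0.06  0.44] [ 0.05 -0.2  -0.21]
0 [-0.97 -0.06  1.96] [ 0.05 -0.2  -0.21]
```

Request:
move_arm:
  rows:
    - {"translation": [-0.3,0,0.5],"rot": [0,0,0],"hand": 1}
    - {"translation": [-0.5,0,0.9],"rot": [0,0,0],"hand": 1}
    - {"translation": [-0.7,0,1.3],"rot": [0,0,0],"hand": 1}
    - {"translation": [-0.8,0,1.6],"rot": [0,0,0],"hand": 1}
    - {"translation": [-0.8,0,1.8],"rot": [0,0,0],"hand": 1}
    - {"translation": [-0.8,0,1.9],"rot": [0,0,0],"hand": 1}

```text
t: 4.68
eef_pos: [0.4605, 0.027, 0.1357]
ee_rot: [3.142, -0.205, 0.325]
force: [-1.0, -0.7, 1.9]
width: 0.0005
gripper_force: 0.8
```

Request:
move_arm:
  rows:
    - {"translation": [0,0,0.2],"rot": [0,0,0],"hand": 1}
    - {"translation": [0,0,0.3],"rot": [0,0,0],"hand": 1}
    - {"translation": [0,0,0.3],"rot": [0,0,0],"hand": 1}

```text
t: 4.93
eef_pos: [0.4609, 0.027, 0.1346]
ee_rot: [3.141, -0.205, 0.326]
force: [-18.0, 0.8, 28.8]
width: 0.0005
gripper_force: 14.4
```

Request:
move_arm:
  rows:
    - {"translation": [0,0,-0.5],"rot": [0,0,0],"hand": 1}
    - {"translation": [0,0,-4],"rot": [0,-2,0],"hand": 1}
    - {"translation": [0,0,-8],"rot": [0,-5,0],"hand": 0.5}
    - {"translation": [0,0,-12],"rot": [0,-8,0],"hand": 0}
    - {"translation": [-1,0,-15],"rot": [0,-11.5,0],"hand": 0}
    - {"translation": [-1,0,-15],"rot": [0,-11.5,0],"hand": 0}
    - {"translation": [-1,0,-15],"rot": [0,-11.5,0],"hand": 0}

```text
t: 5.52
eef_pos: [0.4239, 0.0149, 0.2794]
ee_rot: [-3.141, -0.008, 0.325]
force: [-0.5, -0.2, -0.9]
width: 0.028
gripper_force: 0.0
```

```bash
python3 - <<'E'
from h import *
s=arm.get_state();print(s['t'],s['q'],s['eef_pos'],s['ee_rot'],s['width'])
ims=[]
for c in['top','scene','wrist']:
    M=T(c);im,d=arm.grab_frame(c); ims.append(im[:,:,::-1]);np.save(c,d)
    for l in['lid_edge','wing_grip']:
        print(c,l,[(np.round(w(M,r['point']),3),round(r['p'],2)) for r in arm.pinpoint(l,c)[:2]])
    P=cloud(c,d,M).reshape(-1,3)
    k=(np.hypot(P[:,0]-.528,P[:,1]-.05)<.06)&(P[:,2]>.172)&(P[:,2]<.19)
    if k.sum()>10:
        q=P[k]; v=np.linalg.svd(q[:,:2]-q[:,:2].mean(0),full_matrices=False)[2][0]; v*=np.sign(v[0])
        t=(q[:,:2]-q[:,:2].mean(0))@v; n=(q[:,:2]-q[:,:2].mean(0))@[-v[1],v[0]]
        print(c,k.sum(),q.mean(0),'yaw',np.arctan2(v[1],v[0]),'mid',q[:,:2].mean(0)+v*(t.max()+t.min())/2,np.ptp(t),np.ptp(n))
    k=(abs((P-H)@HX+.03)<.02)&(P[:,2]>.1)&(P[:,2]<.2)&(abs((P-H)@[-HX[1],HX[0],0])<.07)
    print('lid z',np.median(P[k][:,2]))
cv2.imwrite('pics/w2.png',ims[2]); cv2.imwrite('pics/s2.png',cv2.resize(ims[1][130:280,240:440],None,fx=4,fy=4))
E
```

```text
5.5167 [ 5.04992328e-01 -1.03432285e-01 -4.41814965e-01  8.15126112e-04
 -1.22424069e+00  1.39084200e+00] [0.42394116 0.01488155 0.27940603] [-3.14088632 -0.00817849  0.32530884] 0.028048695738275547
top lid_edge [(array([0.464, 0.025, 0.117]), 0.91)]
top wing_grip [(array([0.53 , 0.05 , 0.158]), 0.65)]
top 148 [0.52884438 0.04773305 0.17330061] yaw 0.1417889179394958 mid [0.52802596 0.04761622] 0.08661465145852544 0.01744530425337773
lid z 0.1204573434158982
scene lid_edge [(array([0.458, 0.028, 0.116]), 0.59)]
scene wing_grip [(array([0.527, 0.053, 0.166]), 0.64)]
scene 30 [0.53608072 0.05022161 0.17297436] yaw 0.1113476258529325 mid [0.53182304 0.04974555] 0.08844829367374468 0.014601139659918806
lid z 0.12017893230414567
wrist lid_edge [(array([0.461, 0.023, 0.121]), 0.84)]
wrist wing_grip [(array([0.536, 0.049, 0.164]), 0.93)]
wrist 2358 [0.52176336 0.04699751 0.17300428] yaw 0.12118166508325236 mid [0.52060852 0.04685687] 0.0692480691943069 0.01724284608672799
lid z nan
  return _methods._mean(a, axis=axis, dtype=dtype,
  ret = ret.dtype.type(ret / rcount)
```

View pics/w2.png

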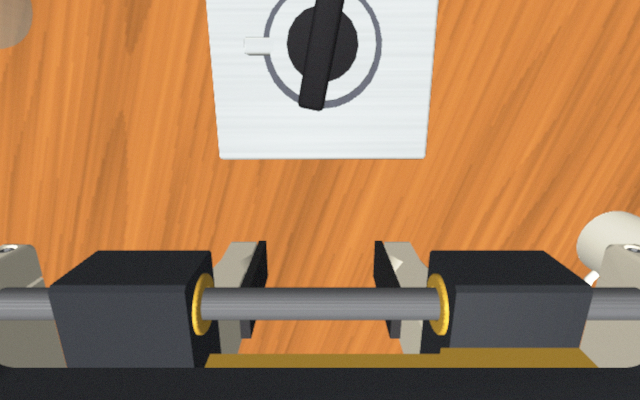

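View pics/s2.png

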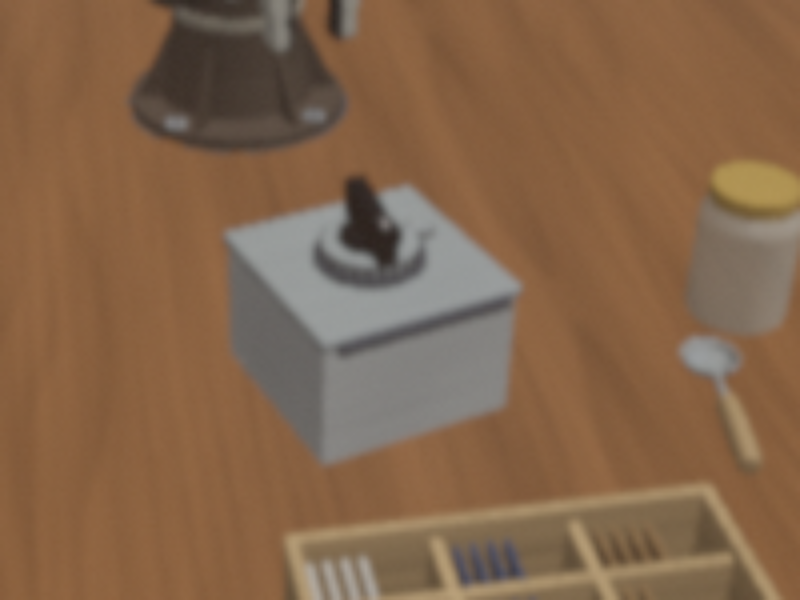

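```bash
python3 - <<'E'
from h import *
P=cloud('wrist',np.load('wrist.npy'),T('wrist')).reshape(-1,3)
k=(np.hypot(P[:,0]-.51,P[:,1]-.047)<.03)&(P[:,2]>.1)
print(np.histogram(P[k][:,2],bins=np.arange(.112,.195,.004)))
Rt=down(.125)
for z in(.26,.163):print(move([.528,.049,z],Rt))
E
```

```text
(array([   0,    4,  181,  213,   90,    0,  995,  368, 1237,    0,    0,
          0,    0,    0,  210, 2095,    0,    0,    0,    0]), array([0.112, 0.116, 0.12 , 0.124, 0.128, 0.132, 0.136, 0.14 , 0.144,
       0.148, 0.152, 0.156, 0.16 , 0.164, 0.168, 0.172, 0.176, 0.18 ,
       0.184, 0.188, 0.192]))
(array([11.05,  0.08,  1.81]), array([-0.02, -0.25, 11.49]))
(array([11.01,  0.08, 11.51]), array([-0.02, -0.25, 11.49]))
```

Request:
move_arm:
  rows:
    - {"translation": [3,0,-0.5],"rot": [0,0,3],"hand": 0}
    - {"translation": [6.5,0,-1],"rot": [0,0,6.5],"hand": 0}
    - {"translation": [9.5,0.1,0],"rot": [0,0,9.5],"hand": 0}
    - {"translation": [11,0.1,0],"rot": [0,-0.2,11.5],"hand": 0}
    - {"translation": [11,0.1,2],"rot": [0,-0.2,11.5],"hand": 0}
    - {"translation": [11,0.1,4],"rot": [0,-0.2,11.5],"hand": 0}
    - {"translation": [11,0.1,4],"rot": [0,-0.2,11.5],"hand": 0}

```text
t: 6.55
eef_pos: [0.526, 0.0483, 0.2343]
ee_rot: [3.141, 0.005, 0.124]
force: [-1.9, 0.9, -1.8]
width: 0.0876
gripper_force: 0.0
```

```bash
python3 - <<'E'
from h import *
s=arm.get_state();print(s['q'],s['width'])
print(move([.528,.049,.166],down(.125)))
M=T('wrist');im,d=arm.grab_frame('wrist'); cv2.imwrite('pics/w3.png',im[:,:,::-1])
P=cloud('wrist',d,M).reshape(-1,3)
k=(np.hypot(P[:,0]-.528,P[:,1]-.049)<.055)&(P[:,2]>.166)&(P[:,2]<.195)
q=P[k]; m=q.mean(0); v=np.linalg.svd(q[:,:2]-m[:2],full_matrices=False)[2][0]; v*=np.sign(v[0]);t=(q-m)[:,:2]@v
print(k.sum(),m,q[:,2].max(),np.arctan2(v[1],v[0]),m[:2]+v*(t.max()+t.min())/2,np.ptp(t))
E
```

```text
[ 0.46210758  0.12466837 -0.31452591 -0.00170246 -1.13677164  1.23345854] 0.08761885698949491
(array([ 0.24, -0.04,  6.83]), array([ 0.01,  0.31, -0.05]))
3878 [0.53399856 0.04864097 0.17258993] 0.17523381993690906 0.13356919091291874 [0.53084762 0.04821758] 0.08914187407943253
```

View pics/w3.png

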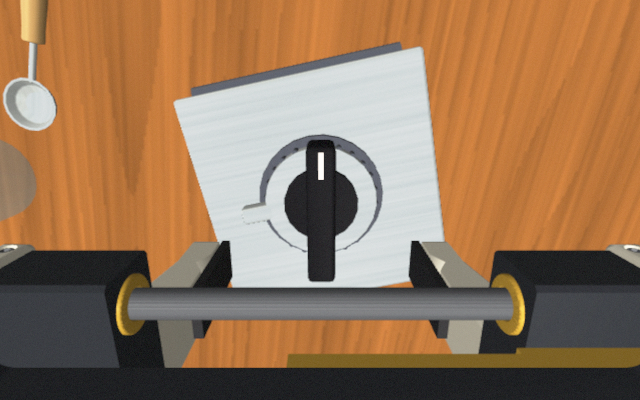

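```bash
python3 - <<'E'
from h import *
M=T('wrist');im,d=arm.grab_frame('wrist')
P=cloud('wrist',d,M)
for n,(u,v) in dict(disc=(298,205),disc2=(346,205),collar=(274,190),collar2=(367,190),lid=(220,130),lid2=(400,100),bar=(320,220),bar2=(320,270)).items():print(n,P[v-2:v+3,u-2:u+3].reshape(-1,3).mean(0).round(4))
E
```

```text
disc [0.5286 0.0641 0.1447]
disc2 [0.5329 0.0307 0.145 ]
collar [0.5357 0.0823 0.139 ]
collar2 [0.5439 0.0169 0.1391]
lid [0.5703 0.1268 0.121 ]
lid2 [0.6073 0.0015 0.1207]
bar [0.5303 0.0487 0.1732]
bar2 [0.4953 0.0443 0.1728]
```

Request:
move_arm:
  rows:
    - {"translation": [0.2,0,2.5],"rot": [0,0.3,0],"hand": 0}
    - {"translation": [0.2,0,5],"rot": [0,0.3,0],"hand": 0}
    - {"translation": [0.2,0,6.6],"rot": [0,0.3,0],"hand": 0}
    - {"translation": [0.2,0,6.6],"rot": [0,0.3,0],"hand": 0}
    - {"translation": [0.2,0,6.6],"rot": [0,0.3,0],"hand": 0}

```text
t: 7.07
eef_pos: [0.5304, 0.0491, 0.1738]
ee_rot: [-3.141, -0.007, 0.125]
force: [-0.3, 1.1, -0.0]
width: 0.0875
gripper_force: 0.0
```

Request:
move_arm:
  rows:
    - {"translation": [0,0,0.5],"rot": [0,0,0],"hand": 0}
    - {"translation": [0,0,0.8],"rot": [0,0,0],"hand": 0}
    - {"translation": [0,0,0.8],"rot": [0,0,0],"hand": 0}

```text
t: 7.32
eef_pos: [0.5303, 0.0492, 0.1652]
ee_rot: [-3.141, -0.008, 0.125]
force: [-0.2, 0.3, -0.1]
width: 0.0876
gripper_force: 0.0
```

Request:
move_arm:
  rows:
    - {"translation": [0,0,0],"rot": [0,0,0],"hand": 1}
    - {"translation": [0,0,0],"rot": [0,0,0],"hand": 1}
    - {"translation": [0,0,0],"rot": [0,0,0],"hand": 1}
    - {"translation": [0,0,0],"rot": [0,0,0],"hand": 1}
    - {"translation": [0,0,0],"rot": [0,0,0],"hand": 1}
    - {"translation": [0,0,0],"rot": [0,0,0],"hand": 1}
    - {"translation": [0,0,0],"rot": [0,0,0],"hand": 1}
    - {"translation": [0,0,0],"rot": [0,0,0],"hand": 1}
  squeeze: 25

```text
t: 7.98
eef_pos: [0.53, 0.0491, 0.1646]
ee_rot: [-3.141, -0.007, 0.125]
force: [0.2, 0.3, -0.2]
width: 0.0399
gripper_force: 0.0
```

```bash
python3 -c "
from h import *
s=arm.get_state();print(s['moment'],s['q'])"
```

```text
[-0.06729523  0.02173662 -0.02920533] [ 0.46212822  0.18562062 -0.41427613  0.00196739 -0.96425455  1.23234694]
```

Request:
move_arm:
  rows:
    - {"translation": [0,0,0],"rot": [0,0,0],"hand": 1}
    - {"translation": [0,0,0],"rot": [0,0,0],"hand": 1}
    - {"translation": [0,0,0],"rot": [0,0,0],"hand": 1}
    - {"translation": [0,0,0],"rot": [0,0,0],"hand": 1}
    - {"translation": [0,0,0],"rot": [0,0,0],"hand": 1}
    - {"translation": [0,0,0],"rot": [0,0,0],"hand": 1}

```text
t: 8.48
eef_pos: [0.5301, 0.0486, 0.1647]
ee_rot: [3.142, -0.007, 0.125]
force: [1.6, -4.6, -0.8]
width: 0.0177
gripper_force: 25.0
```

```bash
python3 -c "
from h import *
s=arm.get_state();print(s['moment'],s['q'])"
```

```text
[-1.71033145 -0.52109591  0.00378206] [ 0.4616515   0.18557697 -0.41441286  0.00272    -0.96443376  1.2323884 ]
```

Request:
move_arm:
  rows:
    - {"translation": [0,0,0],"rot": [0,0,6],"hand": 1}
    - {"translation": [0,0,0],"rot": [0,0,12],"hand": 1}
    - {"translation": [0,0,0],"rot": [0,0,18],"hand": 1}
    - {"translation": [0,0,0],"rot": [0,0,23],"hand": 1}
    - {"translation": [0,0,0],"rot": [0,0,28],"hand": 1}
    - {"translation": [0,0,0],"rot": [0,0,28],"hand": 1}

```text
t: 8.98
eef_pos: [0.5299, 0.0475, 0.1647]
ee_rot: [-3.14, -0.006, -0.369]
force: [2.6, -9.5, 0.6]
width: 0.0183
gripper_force: 25.0
```

```bash
python3 -c "
from h import *
s=arm.get_state();print(s['moment'],s['q'])"
```

```text
[-3.61525194 -0.91545373 -0.04475859] [ 0.46082258  0.18561734 -0.41506797  0.00417026 -0.96513138  0.73813631]
```

Request:
move_arm:
  rows:
    - {"translation": [0.04,0.12,0],"rot": [0,0,3],"hand": 1}
    - {"translation": [0.04,0.12,0],"rot": [0,0,6],"hand": 1}
    - {"translation": [0.04,0.12,0],"rot": [0,0,10],"hand": 1}
    - {"translation": [0.04,0.12,0],"rot": [0,0,10],"hand": 1}

```text
t: 9.32
eef_pos: [0.5298, 0.047, 0.1647]
ee_rot: [-3.138, -0.005, -0.543]
force: [1.5, -6.0, 0.4]
width: 0.0176
gripper_force: 25.0
```

```bash
python3 -c "
from h import *
s=arm.get_state();print(s['moment'],s['q'])"
```

```text
[-2.21917972 -0.28160005 -0.01827774] [ 0.45921803  0.18524265 -0.41504773  0.0029133  -0.96484225  0.56708889]
```

Request:
move_arm:
  rows:
    - {"translation": [0.05,0.08,0],"rot": [0,0,3],"hand": 1}
    - {"translation": [0.05,0.08,0],"rot": [0,0,6],"hand": 1}
    - {"translation": [0.05,0.08,0],"rot": [0,0,6],"hand": 1}

```text
t: 9.57
eef_pos: [0.5297, 0.0467, 0.1646]
ee_rot: [-3.137, -0.004, -0.645]
force: [-1.8, -1.7, 2.1]
width: 0.0181
gripper_force: 25.0
```

```bash
python3 -c "
from h import *
s=arm.get_state();print(s['moment'],s['q'],s['joint_efforts'])"
```

```text
[-0.91882971  0.35510723  0.13707396] [ 0.45803339  0.18503009 -0.41493916  0.00193732 -0.96470395  0.46618465] [  1.05125774 -40.34991503  26.53517783   5.44264868   0.84395193
  -1.06076907]
```

Request:
move_arm:
  rows:
    - {"translation": [0,0,0],"rot": [0,0,3],"hand": 1}
    - {"translation": [0,0,0],"rot": [0,0,6],"hand": 1}
    - {"translation": [0,0,0],"rot": [0,0,6],"hand": 1}

```text
t: 9.82
eef_pos: [0.5296, 0.0465, 0.1646]
ee_rot: [-3.137, -0.004, -0.748]
force: [-1.7, -4.0, 1.8]
width: 0.0178
gripper_force: 25.0
```

```bash
python3 -c "
from h import *
s=arm.get_state();print(s['moment'],s['q'],s['joint_efforts'])"
```

```text
[-1.3595613   0.70090343  0.20969685] [ 0.45805348  0.18499756 -0.41512571  0.00219037 -0.9650237   0.36309814] [  1.52985368 -39.9681294   26.92651212   5.22225916   1.26907893
  -1.12347499]
```

Request:
move_arm:
  rows:
    - {"translation": [0,0,0],"rot": [0,0,3],"hand": 1}
    - {"translation": [0,0,0],"rot": [0,0,5],"hand": 1}
    - {"translation": [0,0,0],"rot": [0,0,5],"hand": 1}

```text
t: 10.07
eef_pos: [0.5294, 0.0464, 0.1646]
ee_rot: [-3.137, -0.003, -0.834]
force: [-2.5, -4.4, 3.5]
width: 0.0179
gripper_force: 25.0
```

```bash
python3 -c "
from h import *
s=arm.get_state();print(s['moment'],s['q'],s['joint_efforts'])"
```

```text
[-1.70714999  1.06143691 -0.0137462 ] [ 0.45792263  0.18496894 -0.41524735  0.00217237 -0.96526762  0.2775038 ] [  2.21651025 -39.46218252  27.30503082   5.16224518   1.7529244
  -0.67190995]
```

Request:
move_arm:
  rows:
    - {"translation": [0,0,0],"rot": [0,0,2],"hand": 1}
    - {"translation": [0,0,0],"rot": [0,0,3],"hand": 1}
    - {"translation": [0,0,0],"rot": [0,0,3],"hand": 1}

```text
t: 10.32
eef_pos: [0.5293, 0.0463, 0.1646]
ee_rot: [-3.137, -0.003, -0.885]
force: [-2.9, -4.7, 4.1]
width: 0.0181
gripper_force: 25.0
```

```bash
python3 -c "
from h import *
s=arm.get_state();print(s['moment'],s['q'],s['joint_efforts'][5])
im,d=arm.grab_frame('wrist'); cv2.imwrite('pics/w4.png',im[:,:,::-1])"
```

```text
[-1.80485552  1.17020957 -0.05500975] [ 0.45782615  0.18489986 -0.41528947  0.00217285 -0.96544479  0.22637952] -0.3366475738584995
```

View pics/w4.png

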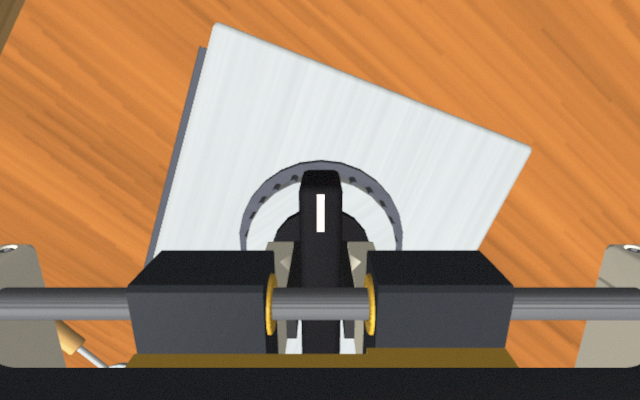

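Request:
move_arm:
  rows:
    - {"translation": [0,0,0],"rot": [0,0,2],"hand": 1}
    - {"translation": [0,0,0],"rot": [0,0,4],"hand": 1}
    - {"translation": [0,0,0],"rot": [0,0,4],"hand": 1}

```text
t: 10.62
eef_pos: [0.5292, 0.0462, 0.1646]
ee_rot: [-3.137, -0.003, -0.956]
force: [-2.9, -5.1, 5.1]
width: 0.0178
gripper_force: 25.0
```

```bash
python3 -c "
from h import *
s=arm.get_state();print(s['moment'],s['joint_efforts'][5])"
```

```text
[-1.89069044e+00  1.27655252e+00  6.99218209e-04] -0.5916430056095123
```

Request:
move_arm:
  rows:
    - {"translation": [0,0,0],"rot": [0,0,0],"hand": 0}
    - {"translation": [0,0,0],"rot": [0,0,0],"hand": 0}
    - {"translation": [0,0,0],"rot": [0,0,0],"hand": 0}
    - {"translation": [0,0,0],"rot": [0,0,0],"hand": 0}
    - {"translation": [0,0,0],"rot": [0,0,0],"hand": 0}
    - {"translation": [0,0,-3],"rot": [0,0,0],"hand": 0}
    - {"translation": [0,0,-7],"rot": [0,0,0],"hand": 0}
    - {"translation": [0,0,-7],"rot": [0,0,0],"hand": 0}

```text
t: 11.28
eef_pos: [0.5332, 0.0475, 0.2418]
ee_rot: [-3.126, -0.007, -0.955]
force: [1.1, 0.8, 1.8]
width: 0.0654
gripper_force: 0.0
```

```bash
python3 -c "
from h import *
s=arm.get_state();print(s['q'],s['width'],s['ee_rot'])
im,d=arm.grab_frame('wrist'); cv2.imwrite('pics/w5.png',im[:,:,::-1])"
```

```text
[ 0.45853707  0.11721845 -0.30821366  0.00489278 -1.12860316  0.1548465 ] 0.0653881626452096 [-3.12572381 -0.00698755 -0.95541153]
```

View pics/w5.png

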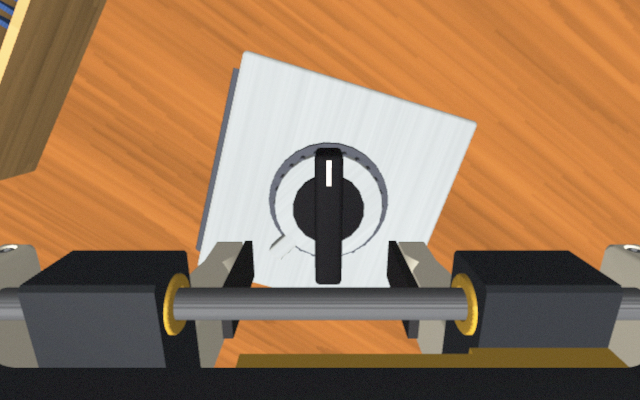

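The tab has moved from (255,214) to (283,247) about the collar's centre. With the tool's 62° turn taken off, that is about 0.5 rad clockwise, so one click. The fingers are clear of the handle.

Request:
move_arm:
  rows:
    - {"translation": [0,0,-3],"rot": [0,0,0],"hand": 0}
    - {"translation": [0,0,-5],"rot": [0,0,0],"hand": 0}
    - {"translation": [0,0,-5],"rot": [0,0,0],"hand": 0}
    - {"translation": [0,0,-5],"rot": [0,0,0],"hand": 0}

```text
t: 11.67
eef_pos: [0.5297, 0.0471, 0.2853]
ee_rot: [-3.133, -0.003, -0.957]
force: [-0.1, 0.1, -0.6]
width: 0.087
gripper_force: 0.0
```

```bash
python3 -c "
from h import *
im,d=arm.grab_frame('scene');P=cloud('scene',d,T('scene')).reshape(-1,3)
k=(abs((P-H)@HX+.03)<.02)&(P[:,2]>.1)&(P[:,2]<.2)&(abs((P-H)@[-HX[1],HX[0],0])<.07)
print('lid z',np.median(P[k][:,2])); print(arm.job_done())"
```

```text
lid z 0.1200435489093662
the job is handed in; nothing more can be done
None
```

The lid is shut (outer face measured at 120 mm), the clutch is one click on by the tab's turn (about 0.5 rad), the gripper is clear, and the job was handed in at about 12 s; no verdict came back.

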